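# Heft three battery packs, dock the full one on the charger and tray the empty shells

## Robot

A 6-joint arm with a two-finger parallel gripper is mounted at the origin on the work surface. World frame = base frame: x ahead of the robot, y to its left, z up, the work surface at z = 0. Lengths are in m, angles in rad, forces in N, time in s.
With the tool pointing down it reaches from about 0.325 to 0.85 m from the base axis. Payload 15.5 kg.
Tool frame: the origin (TCP) lies on the centre line of the jaws, within the pads' length; the fingertips stand 22 mm ahead of it and the grasp point (between the pads) lies 3 mm ahead of it; y points along the fingers, z is the direction in which the jaws open and shut, and the axes are right-handed (so a half turn about y gives the same grasp; the last joint's range is limited). The gripper opens to 91 mm and grips with 3 to 60 N. Pads are 32 mm wide; open, the fingers measure 118 mm over their backs; the gripper's body (76 mm by 178 mm) begins 60 mm behind the grasp point.
Start: joints at [1.095, 0.494, 1.345, -0, 1.302, -0.096], TCP at [0.232, 0.58, 0.236] pointing down, gripper open.
Joint ranges: [-2.91, 2.91], [-0.82, 2.16], [0.22, 2.67], [-1.22, 4.37], [0.12, 2.79], [-3.08, 3.08]. Speed limits (rad/s): [1.89, 1.89, 2.57, 3.01, 3.01, 3.01].

## Interface

Orientations are given as a unit quaternion [x, y, z, w].
In Python, from bench import state, read_camera, close_job gives the robot as it stands.
- The arm moves only by the shell command python3 -m handwheel 'ROWS' [FORCE]. ROWS is JSON, a list of rows, each a list of 7 numbers: the shift along the tool's x, y, z in mm, then the turn, a rotation vector about the tool's x, y, z in rad, then the finger opening in mm, from 0 to 91.2. A call has 1 to 10 rows; each row is the pose to reach, as a shift and turn from the pose measured when the call began, along the tool's axes at that moment; what a row does not reach only later rows make up. A row lasts 1/10 s, in which the tool goes at most 50 mm and 8.59 degrees, less where a joint would pass 70% of its speed; a pose out of reach is approached as far as the arm can. A call with a gripper value outside its range is refused whole. The fingers move at their own pace and stop on an object; FORCE is the grip in N (left out, the last holds). Time passes only in rows, so rows that repeat a pose let the fingers close. It gives the time, the measured TCP pose, the force and the opening at its end, in the units of the state.
- state(): the state, without advancing time (a new reading comes with each control period).
- read_camera(name): name is "scene" or "top" or "wrist"; returns a dict with "frame" (400x640x3 uint8, blue, green, red), "vfov" (degrees; the focal length in pixels is half the picture's height over the tangent of half this angle, whatever the lens; pixels are square), "cx", "cy" (the principal point, pixels), "rvec" (rotation vector, rad) and "tvec" (3), from world to camera coordinates, as OpenCV has them; the wrist camera has in their place "mount" (4x4, takes a point from camera to tool coordinates, whose origin is the TCP and whose axes are the tool frame's). Camera axes: x right, y down, z forward; pixel columns grow to the right and rows downward; lengths in m; the calibration is good to about 2 mm. A picture is of the moment at which its call begins: read the wrist's pose just before it. There is no depth.
- close_job(): hands the job in, once; it reports no verdict.
The state is a dict: "time": time; "joints": joint angles; "dq": joint speeds; "effort": joint torques, N m; "eef_pos": TCP position; "orientation": TCP orientation; "force": force on the tool from outside, world axes, zero at the start; "torque": the same for the moment, N m; "gripper_width": finger opening in m.
Only numpy, scipy, OpenCV 4.12 (cv2) and the standard library are available. Lean on these libraries where they do the work, as an engineer would, in place of code of your own. Each camera call takes 0.05 s, during which the arm holds its last target. There are 200 camera calls.

## Task

Two of the three identical battery packs have had their cells taken out and only one is still full: find out by weight which it is, and slide that one nose first along the charger's deck, under the rails, past the drag of the contact shutter until it is fully home against the stop. Lay both empty shells foot down, flat on the floor of the shallow tray. Keep the packs upright, set them down without dropping them, and leave everything else on the bench where it stands.

Things in the scene. Friction and masses are not known exactly. Their poses are not given: they have to be found in the camera images.
- pack_a: one of three identical-looking closed black battery packs, 80 long (x) x 54 wide (y) x 60 mm high, standing foot down. Origin: centre of underside, z up, +x to the nose (end with three brass slots); ribbed grey release button on top at the tail. Emptied 0.135 kg, full 0.37 to 0.47 kg: which is which is redrawn each time and cannot be seen; contents shift 1.5 mm
- pack_a_nose (a point): nose foot point of pack_a: middle of its lower front edge, 40 mm ahead (+x) of its origin. The pack's foot is 54 mm wide and 8 mm high; above it a groove 5 mm deep runs along both sides, 8 to 16 mm up; from 16 to 60 mm the sides are flat, 54 mm apart, to grip
- pack_b: one of three identical-looking closed black battery packs, 80 long (x) x 54 wide (y) x 60 mm high, standing foot down. Origin: centre of underside, z up, +x to the nose (end with three brass slots); ribbed grey release button on top at the tail. Emptied 0.135 kg, full 0.37 to 0.47 kg: which is which is redrawn each time and cannot be seen; contents shift 1.5 mm
- pack_b_nose (a point): nose foot point of pack_b: middle of its lower front edge, 40 mm ahead (+x) of its origin. The pack's foot is 54 mm wide and 8 mm high; above it a groove 5 mm deep runs along both sides, 8 to 16 mm up; from 16 to 60 mm the sides are flat, 54 mm apart, to grip
- pack_c: one of three identical-looking closed black battery packs, 80 long (x) x 54 wide (y) x 60 mm high, standing foot down. Origin: centre of underside, z up, +x to the nose (end with three brass slots); ribbed grey release button on top at the tail. Emptied 0.135 kg, full 0.37 to 0.47 kg: which is which is redrawn each time and cannot be seen; contents shift 1.5 mm
- pack_c_nose (a point): nose foot point of pack_c: middle of its lower front edge, 40 mm ahead (+x) of its origin. The pack's foot is 54 mm wide and 8 mm high; above it a groove 5 mm deep runs along both sides, 8 to 16 mm up; from 16 to 60 mm the sides are flat, 54 mm apart, to grip
- charger: desktop charger fixed to the bench left or right of the packs, dark plastic, 190 long (x) x 110 mm wide; origin: centre of underside. Packs slide on along its +x, away from the robot. Flat deck 30 mm above the bench, open at the front from x -95 to the rail mouth; behind, from x +50 mm, the housing, 76 mm above the bench, is the solid stop
- charger_seat (a point): middle of the deck at the foot of the stop: the nose foot point of a pack that is fully home lies here; axes as the charger's, 50 mm ahead of its origin
- charger_mouth (a point): middle of the deck 70 mm before the stop, axes as the charger's: a pack set down with its nose here is still clear of the rails' lips. Rails: walls 57.6 mm apart, 14.5 mm high, from 60 mm before the stop (flared from 76 mm, 82 mm wide outside); lips 10.5 to 14.5 mm above the deck, in the pack's grooves, bar the way in from above from 56 mm on
- shutter (a joint): grey contact shutter, 30 x 14 mm, 21 to 35 mm above the deck, 10 mm proud of the stop: 0 = out, 0.010 m = pushed flush by a pack that is home. It drags with about 4 N all the way and stays where pushed; this and the pack's rubbing (up to 3 N) are not yet the stop
- tray: shallow sheet-steel tray fixed to the bench on the side opposite the charger, outside 126 (x) x 196 (y) x 18 mm high, walls and floor 3 mm; origin: centre of underside. Room for two packs side by side across y, each with its length along x
- cap_1: standing black electrolytic capacitor, 22 mm across, 30 mm tall, close off the nose of pack_a. Bystander; origin at the centre of its underside
- cap_2: the same, close off the nose of pack_b. Bystander; origin at the centre of its underside
- relay: small dark relay block, 19 x 15 x 22 mm high, close off the nose of pack_c. Bystander; origin at the centre of its underside
- screwdriver: screwdriver lying flat, 150 mm long, black handle, near the robot. Bystander; origin on its underside near the middle
- multimeter: handheld meter lying on its back, 150 x 75 x 34 mm, far side on the left. Bystander; origin at the centre of its underside
- bottle: white solvent bottle standing, 54 mm across, 165 mm tall, between the packs and the tray or charger: the tall obstacle. Bystander; origin at the centre of its underside
- jar: grey jar with black lid, 54 mm across, 62 mm tall, on the other side of the packs from the bottle. Bystander; origin at the centre of its underside
- cutters: side cutters lying flat, 115 mm long, far side on the right. Bystander; origin on its underside near the middle
Things that resemble listed ones, but are neither listed nor needed, are in the scene too. What is shaped like the pack_c but blue or green is not meant.

How it is judged:
By the outcome, as a careful person would: the job done as asked, in the order asked, and still so for the second after the job is handed in, with the robot touching nothing.
It also fails if it takes over 72 s, if anything falls off the work surface, if the arm or the gripper's body presses on something with over 40 N, if the wrist force passes 120 N, or if a joint passes its speed limit or range.

## Working session

There is one attempt and no reset: what is moved stays moved. The work goes in short steps, Python scripts to look and compute and a shell command to move; the robot and the scene stay as the last step left them, time stands still between calls to the robot, and variables do not carry over. Pictures are saved under pics/ and viewed, about 8 in all and at most 12, crops included, and the job is handed in when it is done.

```bash
mkdir -p pics; ls; cat > h.py <<'E'
import numpy as np, cv2
from scipy.spatial.transform import Rotation as R
from bench import state, read_camera, close_job
def cam(name):
    s=state(); c=read_camera(name); 
    f=200/np.tan(np.radians(c["vfov"])/2); K=np.array([[f,0,c["cx"]],[0,f,c["cy"]],[0,0,1]])
    if "mount" in c:
        T=np.eye(4);T[:3,:3]=R.from_quat(s["orientation"]).as_matrix();T[:3,3]=s["eef_pos"]
        W=T@np.array(c["mount"]); 
    else:
        V=np.eye(4);V[:3,:3]=cv2.Rodrigues(np.array(c["rvec"],float))[0];V[:3,3]=np.array(c["tvec"]).ravel();W=np.linalg.inv(V)
    return c["frame"],K,W
def save(name,fn):
    f,K,W=cam(name); cv2.imwrite(f"pics/{fn}.png",f); np.savez(f"pics/{fn}.npz",K=K,W=W); return f
def pt(fn,u,v,z):
    d=np.load(f"pics/{fn}.npz");K,W=d["K"],d["W"]
    r=W[:3,:3]@np.linalg.solve(K,[u,v,1.]);o=W[:3,3]
    return o+r*(z-o[2])/r[2]
def px(fn,p):
    d=np.load(f"pics/{fn}.npz");V=np.linalg.inv(d["W"]);q=d["K"]@(V[:3,:3]@np.array(p)+V[:3,3]);return q[:2]/q[2]
def tool(p):
    "world point -> shift in tool mm"
    s=state();return R.from_quat(s["orientation"]).inv().apply(np.array(p)-s["eef_pos"])*1000
E
python3 - <<'E'
from h import *
save("top","top1");save("scene","scene1")
s=state();print(s);print(R.from_quat(s["orientation"]).as_matrix().round(3))
for n in("top1","scene1"):print(np.load(f"pics/{n}.npz")["W"].round(3))
E
```

```text
pics
{'time': 0.1, 'joints': array([ 1.09554194e+00,  4.94120100e-01,  1.34604612e+00,  1.89619795e-05,
        1.30252253e+00, -9.54962885e-02]), 'dq': array([ 0.00120803,  0.00127698, -0.00382453,  0.00135582,  0.0022234 ,
       -0.00016065]), 'effort': array([ 2.05943514e-03, -8.80235910e+01, -3.82549095e+01,  7.09103979e-02,
        4.82139678e-02, -5.85183579e-05]), 'eef_pos': array([0.23153002, 0.58019574, 0.23540628]), 'orientation': array([ 0.6947676 , -0.13357644,  0.13334585, -0.69402753]), 'force': array([ 0.08243   , -0.65952505,  0.41125202]), 'torque': array([0.00962443, 0.01350779, 0.04043692]), 'gripper_width': 0.0911918085549409}
[[ 0.929 -0.001  0.371]
 [-0.371 -0.001  0.929]
 [-0.    -1.    -0.001]]
[[ 0.016 -0.991  0.135  0.427]
 [-1.    -0.018 -0.013  0.002]
 [ 0.016 -0.134 -0.991  1.298]
 [ 0.     0.     0.     1.   ]]
[[ 0.406  0.566 -0.718  1.215]
 [ 0.914 -0.242  0.326 -0.311]
 [ 0.011 -0.788 -0.615  0.633]
 [ 0.     0.     0.     1.   ]]
```

View pics/top1.png

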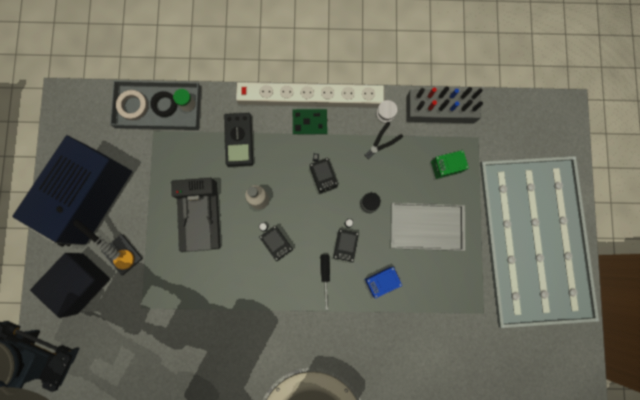

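View pics/scene1.png

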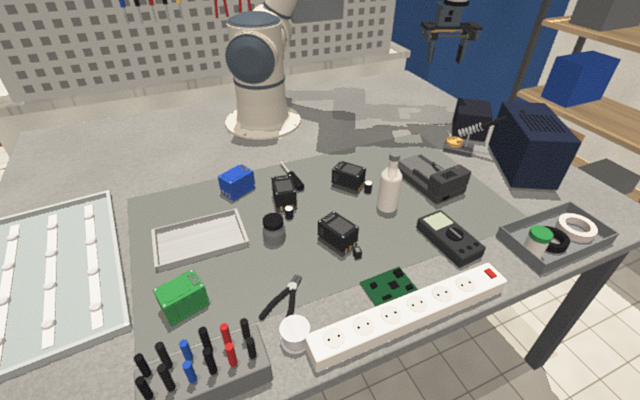

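Top view: charger at (198,215) on the left, tray at (428,227) on the right; packs at (275,242), (346,244) and (322,175), noses pointing up in the image. The bottle is at (256,196) and the jar at (370,202). I'll enlarge this for accuracy.

```bash
python3 - <<'E'
from h import *
f=cv2.imread("pics/top1.png")[145:275,165:365]
g=cv2.resize(f,None,fx=4,fy=4,interpolation=cv2.INTER_CUBIC)
g=np.clip(255*(g/255.)**0.6,0,255).astype(np.uint8)
cv2.imwrite("pics/top1c.png",g)
E
```

```text
(no output)
```

View pics/top1c.png

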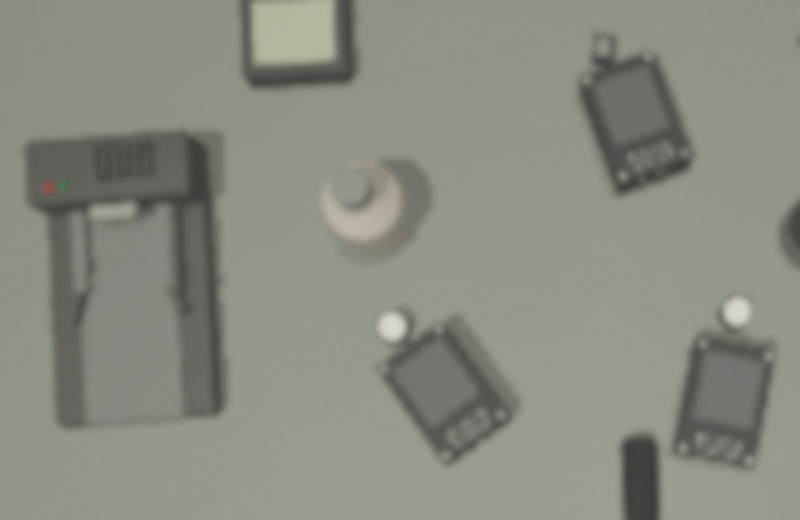

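Corners read off the crop (4x, offset 165,145); converting them and checking against the known sizes.

```bash
python3 - <<'E'
from h import *
def P(u,v,z): return pt("top1",165+(u+.5)/4-.5,145+(v+.5)/4-.5,z)
for n,c in dict(L=[(381,366),(440,326),(515,408),(448,463)],R=[(700,333),(774,342),(753,467),(674,452)],F=[(582,76),(650,55),(690,158),(620,190)]).items():
    q=np.array([P(*x,.06)[:2] for x in c]); m=q.mean(0); ax=(q[0]+q[1]-q[2]-q[3])/2
    print(n,m.round(4),"len",np.linalg.norm(ax).round(4),"wid",np.linalg.norm(q[0]-q[1]).round(4),np.linalg.norm(q[3]-q[2]).round(4),"yaw",np.arctan2(ax[1],ax[0]).round(3))
c=[(27,145),(187,133),(193,192),(30,205)]
print("housing",[P(*x,.076)[:2].round(4) for x in c])
print("front",[P(*x,.03)[:2].round(4) for x in [(58,427),(82,425),(185,417),(222,413)]], P(222,413,0).round(4))
print("bottle",P(358,190,.165),P(355,186,.165),"relay",P(604,45,.022),"cap",P(393,326,.03),P(737,311,.03))
for u,v in[(391,204),(465,206),(465,250),(391,248)]: print("tray",pt("top1",u,v,.018)[:2].round(4))
print("jar",pt("top1",370,202,.062),"scrwd",pt("top1",324,270,.02))
E
```

```text
L [0.4768 0.0997] len 0.0764 wid 0.0473 0.0572 yaw 0.696
R [ 0.4748 -0.0867] len 0.0828 wid 0.05 0.0534 yaw -0.183
F [ 0.6628 -0.0239] len 0.0796 wid 0.0488 0.0525 yaw 0.355
housing [array([0.6348, 0.3824]), array([0.645 , 0.2764]), array([0.6051, 0.2705]), array([0.5944, 0.378 ])]
front [array([0.449 , 0.3644]), array([0.4506, 0.3482]), array([0.4572, 0.2788]), array([0.4603, 0.2538])] [0.4611 0.2598 0.    ]
bottle [0.59525489 0.1492758  0.165     ] [0.59772298 0.15121531 0.165     ] relay [ 0.7230903  -0.00171457  0.022     ] cap [0.52149115 0.13961196 0.03      ] [ 0.535852   -0.09643314  0.03      ]
tray [ 0.5905 -0.215 ]
tray [ 0.5885 -0.423 ]
tray [ 0.4657 -0.4198]
tray [ 0.4679 -0.2144]
jar [ 0.58927355 -0.1506915   0.062     ] scrwd [ 0.40497046 -0.0300611   0.02      ]
```

```bash
cat >> h.py <<'E'
def go(p,yaw):
    s=state();M=R.from_quat(s["orientation"]);
    x=np.array([np.cos(yaw),np.sin(yaw),0]);y=np.array([0,0,-1.]);T=R.from_matrix(np.stack([x,y,np.cross(x,y)],1))
    print("shift",tool(p).round(1),"turn",(M.inv()*T).as_rotvec().round(3),"t",round(s["time"],2),"F",s["force"].round(2))
E
python3 -c "
from h import *
go([.4768,.0997,.2],.696)"
```

```text
shift [ 405.9   35.7 -355.3] turn [ 1.000e-03 -1.076e+00 -1.000e-03] t 0.1 F [ 0.08 -0.66  0.41]
```

```bash
python3 -m handwheel '[[406,36,-355,0,-1.076,0,91],[406,36,-355,0,-1.076,0,91],[406,36,-355,0,-1.076,0,91],[406,36,-355,0,-1.076,0,91],[406,36,-355,0,-1.076,0,91],[406,36,-355,0,-1.076,0,91],[406,36,-355,0,-1.076,0,91],[406,36,-355,0,-1.076,0,91],[406,36,-355,0,-1.076,0,91],[406,36,-355,0,-1.076,0,91]]' 20; python3 -c "
from h import *
go([.4768,.0997,.2],.696)"
```

```text
time: 1.1
eef_pos: [0.4395, 0.174, 0.2053]
orientation: [0.665, 0.241, -0.242, -0.664]
force: [0.9, 0.8, 0.5]
gripper_width: 0.0909
shift [-19.1   5.3 -80.9] turn [ 0.     0.002 -0.001] t 1.1 F [0.87 0.81 0.48]
```

```bash
python3 -m handwheel '[[-19,5,-81,0,0,0,91],[-19,5,-81,0,0,0,91],[-19,5,-81,0,0,0,91],[-19,5,-81,0,0,0,91],[-19,5,-81,0,0,0,91]]'; python3 -c "
from h import *
save('wrist','w1');print(state()['eef_pos'],np.load('pics/w1.npz')['W'].round(3))"
```

```text
time: 1.6
eef_pos: [0.4764, 0.1003, 0.2003]
orientation: [0.665, 0.241, -0.242, -0.664]
force: [-0.0, -0.2, 0.5]
gripper_width: 0.0907
[0.47638289 0.10054953 0.20034644] [[-0.644  0.743  0.182  0.426]
 [ 0.765  0.625  0.153  0.057]
 [ 0.     0.238 -0.971  0.348]
 [ 0.     0.     0.     1.   ]]
```

View pics/w1.png

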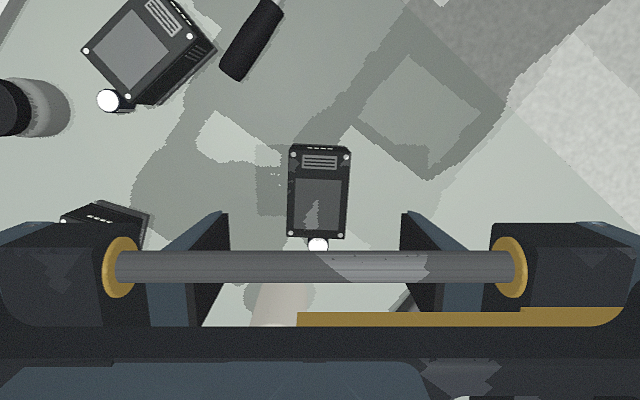

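The wrist view looks back toward the robot. Pack L is square to the image, top corners about (290,148), (350,148), (347,239), (287,237), with its cap at (318,244).

```bash
python3 -c "
from h import *
q=np.array([pt('w1',u,v,.06)[:2] for u,v in [(347,239),(287,237),(290,148),(350,148)]])
print(q.round(4),q.mean(0)); a=(q[0]+q[1]-q[2]-q[3])/2;print(np.linalg.norm(a),np.linalg.norm(q[0]-q[1]),np.arctan2(a[1],a[0]))
m=q.mean(0);go([m[0],m[1],.042],np.arctan2(a[1],a[0]))
"
```

```text
[[0.4911 0.1502]
 [0.5246 0.1074]
 [0.4607 0.0589]
 [0.4279 0.0979]] [0.47608621 0.10358637]
0.0811288410299552 0.05439599574454621 0.6701237952426348
shift [  1.9 158.3   2.5] turn [ 0.     0.029 -0.001] t 1.65 F [ 0.47 -0.19  0.21]
```

```bash
python3 -m handwheel '[[2,45,2,0,0.02,0,91],[2,90,2,0,0.02,0,91],[2,130,2,0,0.02,0,91],[2,150,2,0,0.02,0,91],[2,158,2,0,0.02,0,91],[2,158,2,0,0.02,0,50],[2,158,2,0,0.02,0,50],[2,158,2,0,0.02,0,50],[2,158,2,0,0.02,0,50],[2,158,2,0,0.02,0,50]]' 25; python3 -c "
from h import *
s=state();print(s['force'],s['torque'],s['gripper_width'],s['effort'])"
```

```text
time: 2.65
eef_pos: [0.4768, 0.1033, 0.043]
orientation: [0.667, 0.235, -0.235, -0.667]
force: [0.4, -0.1, 9.8]
gripper_width: 0.0546
[ 0.37045188 -0.13957349  9.76954529] [ 0.16856378 -0.0814647  -0.03322765] 0.054616393905822964 [-6.42164983e-01 -7.52201843e+01 -1.70903313e+01 -3.64010353e-01
 -2.88588116e-01 -6.06462825e-02]
```

```bash
python3 -m handwheel '[[0,-15,0,0,0,0,50],[0,-30,0,0,0,0,50],[0,-30,0,0,0,0,50],[0,-30,0,0,0,0,50],[0,-30,0,0,0,0,50],[0,-30,0,0,0,0,50]]'; python3 -c "
from h import *
s=state();print(s['force'],s['torque'],s['gripper_width'],s['effort'])"
```

```text
time: 3.25
eef_pos: [0.4764, 0.1033, 0.0724]
orientation: [0.667, 0.235, -0.236, -0.667]
force: [0.1, -0.3, -4.3]
gripper_width: 0.0544
[ 0.10882424 -0.29482088 -4.33210125] [ 0.09930368  0.07453563 -0.01329103] 0.05443638396199505 [ 3.12635406e-03 -7.64949417e+01 -2.02375585e+01 -5.20850834e-02
  2.45850161e-02  5.88910498e-04]
```

Pack L weighs about 4.5 N with the zero offset, so it is the full one. Next to the charger, well clear of the bottle.

```bash
python3 -c "
from h import *
go([.44,.19,.115],.3)
go([.480,.312,.115],.097)"
```

```text
shift [ 26.1 -42.7  90.4] turn [ 0.     0.379 -0.001] t 3.25 F [ 0.11 -0.29 -4.33]
shift [133.8 -42.8 160.2] turn [ 0.     0.582 -0.001] t 3.25 F [ 0.11 -0.29 -4.33]
```

```bash
python3 -m handwheel '[[-10,-30,20,0,0.1,0,50],[0,-43,50,0,0.2,0,50],[26,-43,90,0,0.34,0,50],[65,-43,115,0,0.46,0,50],[100,-43,140,0,0.582,0,50],[134,-43,160,0,0.582,0,50],[134,-43,160,0,0.582,0,50],[134,-43,160,0,0.582,0,50],[134,-43,160,0,0.582,0,50]]'; python3 -c "
from h import *
go([.480,.312,.075],.097)"
```

```text
time: 4.15
eef_pos: [0.4796, 0.3111, 0.1146]
orientation: [0.707, 0.033, -0.035, -0.706]
force: [1.0, -0.3, -3.3]
gripper_width: 0.0539
shift [ 0.6 39.6  0.9] turn [ 0.001 -0.    -0.003] t 4.15 F [ 0.98 -0.27 -3.31]
```

```bash
python3 -m handwheel '[[0,20,1,0,0,0,50],[0,32,1,0,0,0,50],[0,37,1,0,0,0,50],[0,40,1,0,0,0,50],[0,41,1,0,0,0,50],[0,41,1,0,0,0,50]]'
```

```text
time: 4.75
eef_pos: [0.4796, 0.3121, 0.0739]
orientation: [0.707, 0.033, -0.035, -0.706]
force: [0.1, 0.2, -4.3]
gripper_width: 0.0541
```

```bash
python3 -m handwheel '[[0,1,0,0,0,0,50],[0,2,0,0,0,0,50],[0,2,0,0,0,0,50],[0,2,0,0,0,0,50]]'
```

```text
time: 5.15
eef_pos: [0.4799, 0.3122, 0.073]
orientation: [0.707, 0.034, -0.034, -0.706]
force: [-4.2, -2.6, 12.4]
gripper_width: 0.054
```

```bash
python3 -m handwheel '[[0,-0.5,0,0,0,0,91],[0,-0.5,0,0,0,0,91],[0,-0.5,0,0,0,0,91],[0,-30,0,0,0,0,91],[0,-80,0,0,0,0,91],[20,-130,0,0,0,0,91],[70,-160,0,0,0,0,91],[120,-160,0,0,0,0,91],[130,-160,0,0,0,0,91],[130,-160,0,0,0,0,91]]'; python3 -c "
from h import *
f=save('wrist','w2');s=state();print(s['force'])"
```

```text
time: 6.15
eef_pos: [0.6119, 0.3247, 0.2326]
orientation: [0.707, 0.034, -0.034, -0.706]
force: [-0.3, -0.3, 0.1]
gripper_width: 0.0914
[-0.56647105 -0.92613343 -0.31457752]
```

View pics/w2.png

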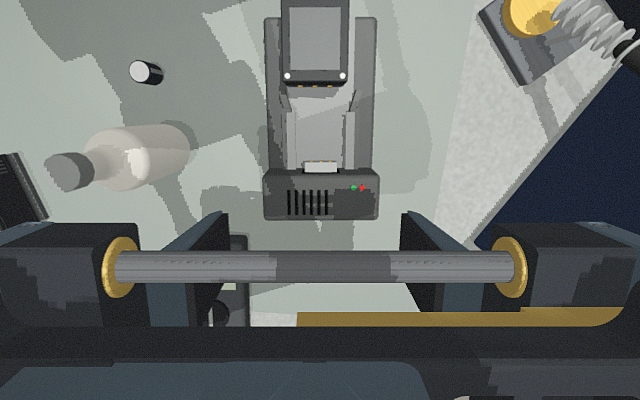

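```bash
python3 -c "
from h import *
f=cv2.imread('pics/w2.png')[0:195,250:390]
g=cv2.resize(f,None,fx=3,fy=3,interpolation=cv2.INTER_CUBIC);cv2.imwrite('pics/w2c.png',np.clip(255*(g/255.)**.6,0,255).astype(np.uint8))"
```

```text
(no output)
```

View pics/w2c.png

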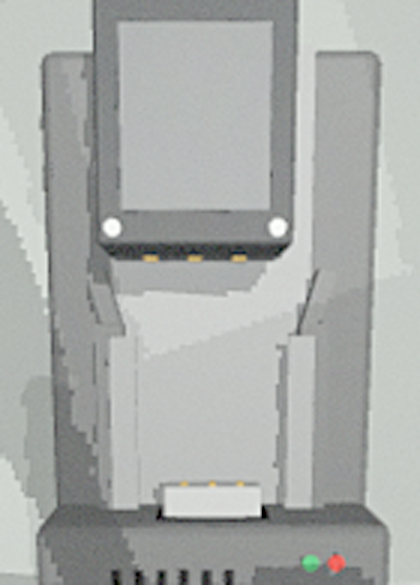

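```bash
python3 - <<'E'
from h import *
def P(u,v,z): return pt("w2",250+(u+.5)/3-.5,(v+.5)/3-.5,z)[:2]
fl,fr,bl,br=P(43,55,.03),P(380,55,.03),P(57,500,.03),P(365,500,.03)
print("front",fl,fr,np.linalg.norm(fl-fr),"back w",np.linalg.norm(bl-br))
m1,m2=(fl+fr)/2,(bl+br)/2;d=m2-m1;print("mid",m1,m2,"yaw",np.arctan2(d[1],d[0]),"yaw front",np.arctan2(*(fr-fl)))
e=fr-fl;print("yaw front",np.arctan2(-e[0],e[1]) if e[1]>0 else np.arctan2(e[0],-e[1]))
a,b=P(111,337,.0445),P(314,337,.0445);c,d_=P(111,505,.0445),P(312,505,.0445)
print("lipmid",(a+b)/2,(c+d_)/2,np.linalg.norm(a-b),np.linalg.norm(c-d_)); q=(c+d_-a-b);print("yaw",np.arctan2(q[1],q[0]))
# lip inner
a,b=P(137,337,.0445),P(288,337,.0445);print("inner",(a+b)/2,np.linalg.norm(a-b))
print("housing foot",[P(u,508,.076) for u in (40,387)],P(212,507,.0445))
n1,n2,t1,t2=P(97,242,.09),P(291,242,.09),P(95,5,.09),P(297,5,.09)
print("pack nose",(n1+n2)/2,"w",np.linalg.norm(n1-n2),np.linalg.norm(t1-t2));q=n1+n2-t1-t2;print("yaw",np.arctan2(q[1],q[0]), )
E
```

```text
front [0.46337271 0.26162496] [0.45316114 0.36733947] 0.10620656774650564 back w 0.10736037436062604
mid [0.45826693 0.31448222] [0.59890085 0.32850419] yaw 0.0993770147959748 yaw front -0.09629700608951597
yaw front 0.09629700608951597
lipmid [0.5440874  0.32323177] [0.59836438 0.32838774] 0.06529491388787834 0.06724301904221171
yaw 0.09470950919348609
inner [0.54408733 0.32323249] 0.04856912308501627
housing foot [array([0.59936238, 0.27567123]), array([0.58921873, 0.38045301])] [0.59902008 0.32862386]
pack nose [0.51985413 0.31492298] w 0.05279535864296864 0.05219528060531133
yaw 0.0875836268515478
```

Pack sits about 5.5 mm right of the rail axis, nose about 80 mm before the stop, and the charger yaw is 0.0965. Next: regrasp, shift left, slide in.

```bash
python3 -c "
from h import *
go([.4801,.3117,.0738],.0965)"
```

```text
shift [-130.4  158.6   -0.3] turn [ 0.001 -0.001 -0.001] t 6.2 F [-0.57 -0.93 -0.31]
```

```bash
python3 -m handwheel '[[-50,0,0,0,0,0,91],[-100,0,0,0,0,0,91],[-129,0,0,0,0,0,91],[-130,40,0,0,0,0,91],[-130,85,0,0,0,0,91],[-130,125,0,0,0,0,91],[-130,150,0,0,0,0,91],[-130,158,0,0,0,0,91],[-130,158.5,0,0,0,0,91],[-130,158.5,0,0,0,0,91]]'; python3 -m handwheel '[[0,0,0,0,0,0,48],[0,0,0,0,0,0,48],[0,0,0,0,0,0,48],[0,0,0,0,0,0,48],[0,0,0,0,0,0,48],[0,-3,0,0,0,0,48],[0,-3,0,0,0,0,48],[0,-3,0,0,0,0,48]]' 30; python3 -c "
from h import *
a=.0965;x=np.array([np.cos(a),np.sin(a)]);l=np.array([-x[1],x[0]])
s=state();go([*s['eef_pos'][:2],.0735],a)
print('lateral of tcp from axis mm',(s['eef_pos'][:2]-[.5441,.3232])@l*1e3,(s['eef_pos'][:2]-[.4583,.3145])@l*1e3)"
```

```text
time: 7.2
eef_pos: [0.4808, 0.3124, 0.0751]
orientation: [0.706, 0.034, -0.034, -0.706]
force: [-0.3, 0.2, -0.2]
gripper_width: 0.091
time: 8.0
eef_pos: [0.4807, 0.3123, 0.0781]
orientation: [0.706, 0.034, -0.034, -0.706]
force: [0.1, -0.2, -4.2]
gripper_width: 0.0542
shift [0.  4.6 0. ] turn [ 0.001 -0.    -0.   ] t 8.0 F [ 0.14 -0.23 -4.23]
lateral of tcp from axis mm -4.691905723571431 -4.299238128163834
```

```bash
python3 -m handwheel '[[0,0,5,0,0,0,48],[0,0,5,0,0,0,48],[0,2.5,5,0,0,0,48],[0,3,5,0,0,0,48],[4,3,5,0,0,0,48],[10,3,5,0,0,0,48],[15,3,5,0,0,0,48],[20,3,5,0,0,0,48],[20,3,5,0,0,0,48]]'; python3 -c "
from h import *
s=state();print(s['force'],s['torque'])"
```

```text
time: 8.9
eef_pos: [0.5009, 0.3193, 0.0753]
orientation: [0.706, 0.034, -0.034, -0.706]
force: [1.7, -0.7, 1.9]
gripper_width: 0.0543
[ 1.71479607 -0.68728383  1.89721003] [-0.08555133 -0.19283787  0.05127141]
```

```bash
python3 -m handwheel '[[4,0,0,0,0,0,48],[8,0,0,0,0,0,48],[12,0,0,0,0,0,48],[16,0,0,0,0,0,48],[20,0,0,0,0,0,48],[20,0,0,0,0,0,48]]'; python3 -c "
from h import *
s=state();print(s['force'],s['torque'])"
```

```text
time: 9.5
eef_pos: [0.5217, 0.3214, 0.0753]
orientation: [-0.706, -0.034, 0.033, 0.706]
force: [1.4, -0.6, 2.1]
gripper_width: 0.0537
[ 1.42524729 -0.59128331  2.10817638] [-0.07849642 -0.04208247  0.03186393]
```

Inside the rails with no binding (little lateral force). Continuing.

```bash
python3 -m handwheel '[[4,0,0,0,0,0,48],[8,0,0,0,0,0,48],[12,0,0,0,0,0,48],[16,0,0,0,0,0,48],[20,0,0,0,0,0,48],[24,0,0,0,0,0,48],[26,0,0,0,0,0,48],[26,0,0,0,0,0,48]]'; python3 -c "
from h import *
s=state();print(s['force'],s['torque'])"
```

```text
time: 10.3
eef_pos: [0.5482, 0.3239, 0.0753]
orientation: [-0.706, -0.035, 0.033, 0.706]
force: [0.5, -1.0, -0.9]
gripper_width: 0.0543
[ 0.46005221 -1.03799228 -0.91588373] [-0.17846018  0.08022366  0.01734528]
```

```bash
python3 -m handwheel '[[2,0,0,0,0,0,48],[4,0,0,0,0,0,48],[6,0,0,0,0,0,48],[7,0,0,0,0,0,48],[7,0,0,0,0,0,48]]' 45;  python3 -m handwheel '[[1,0,0,0,0,0,48],[2,0,0,0,0,0,48],[3,0,0,0,0,0,48],[3,0,0,0,0,0,48]]'
```

```text
time: 10.8
eef_pos: [0.5546, 0.3245, 0.0753]
orientation: [0.706, 0.034, -0.033, -0.706]
force: [-7.1, -0.1, 4.4]
gripper_width: 0.0537
time: 11.2
eef_pos: [0.557, 0.3247, 0.0753]
orientation: [0.706, 0.034, -0.034, -0.706]
force: [-6.5, -0.1, 4.8]
gripper_width: 0.0539
```

```bash
python3 -m handwheel '[[0.5,0,0,0,0,0,48],[1,0,0,0,0,0,48],[1.5,0,0,0,0,0,48],[1.5,0,0,0,0,0,48]]'
```

```text
time: 11.6
eef_pos: [0.5579, 0.3248, 0.0753]
orientation: [0.706, 0.034, -0.034, -0.706]
force: [-6.7, -1.2, 5.3]
gripper_width: 0.0537
```

```bash
python3 -m handwheel '[[1,0,0,0,0,0,48],[2,0,0,0,0,0,48],[3,0,0,0,0,0,48],[3,0,0,0,0,0,48]]';python3 -m handwheel '[[1,0,0,0,0,0,48],[2,0,0,0,0,0,48],[2,0,0,0,0,0,48]]'
```

```text
time: 12.0
eef_pos: [0.56, 0.325, 0.0753]
orientation: [0.707, 0.033, -0.035, -0.706]
force: [-10.2, -0.3, 7.3]
gripper_width: 0.0538
time: 12.3
eef_pos: [0.5601, 0.325, 0.0754]
orientation: [0.707, 0.032, -0.036, -0.706]
force: [-16.3, -1.5, 12.9]
gripper_width: 0.0539
```

```bash
python3 -m handwheel '[[2,-0.3,0,0,0,0,48],[3,-0.3,0,0,0,0,48],[3,-0.3,0,0,0,0,48],[3,-0.3,0,0,0,0,48]]';python3 -m handwheel '[[0,0,0,0,0,0,48],[0,0,0,0,0,0,91],[0,0,0,0,0,0,91],[0,0,0,0,0,0,91],[0,-20,0,0,0,0,91],[0,-70,0,0,0,0,91],[0,-120,0,0,0,0,91],[40,-150,0,0,0,0,91],[50,-150,0,0,0,0,91],[50,-150,0,0,0,0,91]]' 25; python3 -c "
from h import *
f=save('wrist','w3')[40:240,240:400]
print(state()['eef_pos'],state()['force'])
cv2.imwrite('pics/w3c.png',np.clip(255*(cv2.resize(f,None,fx=3,fy=3,interpolation=cv2.INTER_CUBIC)/255.)**.6,0,255).astype(np.uint8))"
```

```text
time: 12.7
eef_pos: [0.5602, 0.325, 0.0755]
orientation: [0.707, 0.03, -0.038, -0.705]
force: [-20.6, -0.3, 13.8]
gripper_width: 0.0537
time: 13.7
eef_pos: [0.6133, 0.3302, 0.225]
orientation: [0.707, 0.031, -0.037, -0.706]
force: [-0.3, -0.5, 0.2]
gripper_width: 0.091
[0.61158891 0.32995685 0.22383872] [-0.83743742  0.16668416  0.14773576]
```

View pics/w3c.png

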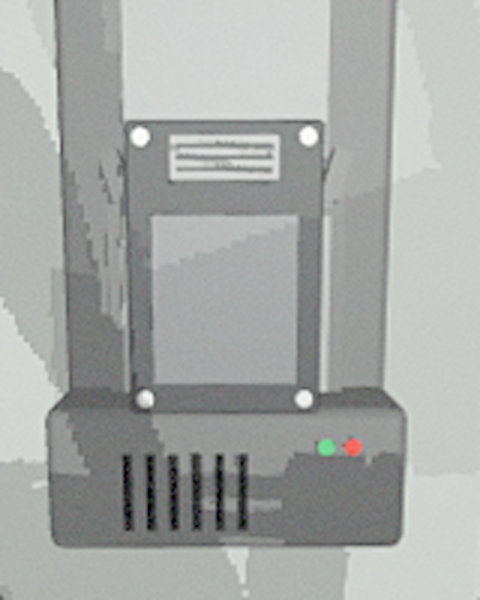

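Pack is flush against the housing front (row 400 in the crop) and seated; at the stop the force rose to 20 N with no movement. Now the shells, pack R first.

```bash
python3 -c "
from h import *
go([.4755,-.0835,.2],-.19)"
```

```text
shift [-175.    26.9 -398.3] turn [ 0.004  0.287 -0.012] t 13.75 F [-0.84  0.17  0.15]
```

```bash
python3 -m handwheel '[[-25,-10,-45,0.004,0.1,-0.012,91],[-45,-10,-90,0.004,0.2,-0.012,91],[-65,-10,-135,0.004,0.287,-0.012,91],[-90,-10,-180,0.004,0.287,-0.012,91],[-110,-10,-225,0.004,0.287,-0.012,91],[-130,-10,-270,0.004,0.287,-0.012,91],[-150,0,-310,0.004,0.287,-0.012,91],[-165,10,-350,0.004,0.287,-0.012,91],[-175,20,-395,0.004,0.287,-0.012,91],[-175,27,-398,0.004,0.287,-0.012,91]]';  python3 -c "
from h import *
go([.4755,-.0835,.0425],-.19)"
```

```text
time: 14.75
eef_pos: [0.4731, -0.0865, 0.1985]
orientation: [0.704, -0.069, 0.068, -0.704]
force: [-0.1, 0.6, 0.1]
gripper_width: 0.091
shift [  2.1 155.9   3.5] turn [ 0.001 -0.004 -0.002] t 14.75 F [-0.12  0.56  0.11]
```

```bash
python3 -m handwheel '[[2,45,2,0,0,0,91],[2,90,2,0,0,0,91],[2,130,2,0,0,0,91],[2,150,2,0,0,0,91],[2,155.5,2,0,0,0,91],[2,155.5,2,0,0,0,50],[2,155.5,2,0,0,0,50],[2,155.5,2,0,0,0,50],[2,155.5,2,0,0,0,50],[2,155.5,2,0,0,0,50]]' 25; python3 -m handwheel '[[0,-15,0,0,0,0,50],[0,-40,0,0,0,0,50],[0,-55,0,0,0,0,50],[0,-60,0,0,0,0,50],[0,-60,0,0,0,0,50]]'; python3 -c "
from h import *
print(state()['force'])
f=save('wrist','w4');go([.528,-.272,.115],-.01)"
```

```text
time: 15.75
eef_pos: [0.4754, -0.085, 0.0436]
orientation: [0.704, -0.069, 0.068, -0.704]
force: [-0.3, -0.0, 5.9]
gripper_width: 0.0539
time: 16.25
eef_pos: [0.4758, -0.0851, 0.104]
orientation: [0.704, -0.068, 0.069, -0.703]
force: [-0.2, 0.5, -1.1]
gripper_width: 0.0539
[-0.16530333  0.47508669 -1.13888092]
shift [  87.6  -11.5 -173.4] turn [ 0.001 -0.184 -0.001] t 16.3 F [-0.79 -0.83 -0.61]
```

View pics/w4.png

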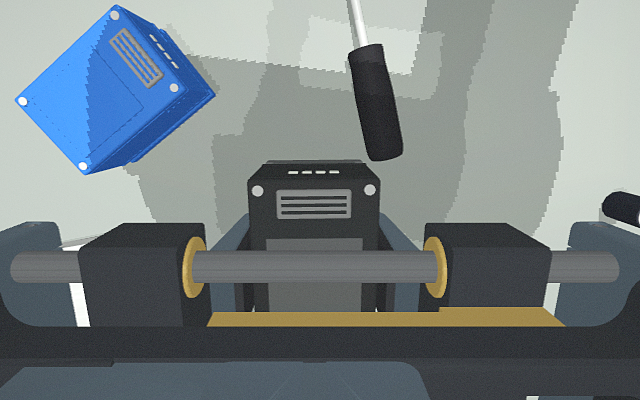

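R weighs about 1.3 N, so it is an empty shell. Carrying it to the far tray slot.

```bash
python3 -c "
from h import *
go([.528,-.364,.125],-.01)"; python3 -m handwheel '[[0,-21,0,0,0,0,50],[5,-21,-45,0,-0.05,0,50],[20,-21,-90,0,-0.1,0,50],[35,-21,-135,0,-0.184,0,50],[55,-21,-180,0,-0.184,0,50],[75,-21,-220,0,-0.184,0,50],[95,-21,-250,0,-0.184,0,50],[104,-21,-263,0,-0.184,0,50],[104,-21,-263,0,-0.184,0,50]]';  python3 -c "
from h import *
go([.528,-.364,.047],-.01)"
```

```text
shift [ 105.3  -21.4 -263.7] turn [ 0.001 -0.184 -0.001] t 16.3 F [-0.79 -0.83 -0.61]
time: 17.2
eef_pos: [0.527, -0.3649, 0.1229]
orientation: [0.707, -0.005, 0.004, -0.707]
force: [0.0, 0.4, -1.0]
gripper_width: 0.0542
shift [ 1.1 75.9  1. ] turn [ 0.    -0.002 -0.001] t 17.2 F [ 0.04  0.44 -1.  ]
```

```bash
python3 -m handwheel '[[0,35,0,0,0,0,50],[0,60,0,0,0,0,50],[0,70,0,0,0,0,50],[0,74,0,0,0,0,50],[0,75.5,0,0,0,0,50],[0,76.5,0,0,0,0,50],[0,76.5,0,0,0,0,50]]'
```

```text
time: 17.9
eef_pos: [0.5272, -0.3652, 0.0473]
orientation: [0.708, -0.004, 0.004, -0.707]
force: [0.3, 0.2, -1.1]
gripper_width: 0.0541
```

```bash
python3 -m handwheel '[[0,0.7,0,0,0,0,50],[0,1.4,0,0,0,0,50],[0,1.4,0,0,0,0,50]]'
```

```text
time: 18.2
eef_pos: [0.5276, -0.3655, 0.0466]
orientation: [0.708, -0.004, 0.004, -0.706]
force: [-0.7, 0.7, 5.4]
gripper_width: 0.0542
```

Floor contact at the expected height. Release, rise, go to pack F.

```bash
python3 -m handwheel '[[0,0,0,0,0,0,76],[0,0,0,0,0,0,76],[0,0,0,0,0,0,76],[0,-20,0,0,0,0,76],[0,-65,0,0,0,0,76],[0,-110,0,0,0,0,91],[15,-140,35,0,0,0,91],[30,-150,80,0,0,0,91],[45,-150,125,0,-0.1,0,91],[60,-150,170,0,-0.2,0,91]]';  python3 -c "
from h import *
go([.663,-.023,.2],.355)"
```

```text
time: 19.2
eef_pos: [0.5899, -0.1943, 0.1969]
orientation: [0.705, 0.068, -0.067, -0.703]
force: [0.8, -0.8, -1.0]
gripper_width: 0.091
shift [104.4  -3.4 154.2] turn [ 0.003 -0.163  0.001] t 19.2 F [ 0.83 -0.78 -1.04]
```

```bash
python3 -m handwheel '[[25,-3,38,0,-0.08,0,91],[50,-3,76,0,-0.163,0,91],[75,-3,114,0,-0.163,0,91],[100,-3,150,0,-0.163,0,91],[104,-3,154,0,-0.163,0,91],[104,-3,154,0,-0.163,0,91]]';  python3 -c "
from h import *
go([.663,-.023,.0425],.355);save('wrist','w5')"
```

```text
time: 19.8
eef_pos: [0.6629, -0.0221, 0.1994]
orientation: [0.697, 0.126, -0.125, -0.695]
force: [-0.1, -0.5, 0.2]
gripper_width: 0.0908
shift [ -0.2 156.9  -0.4] turn [0.003 0.002 0.   ] t 19.8 F [-0.15 -0.5   0.22]
```

View pics/w5.png

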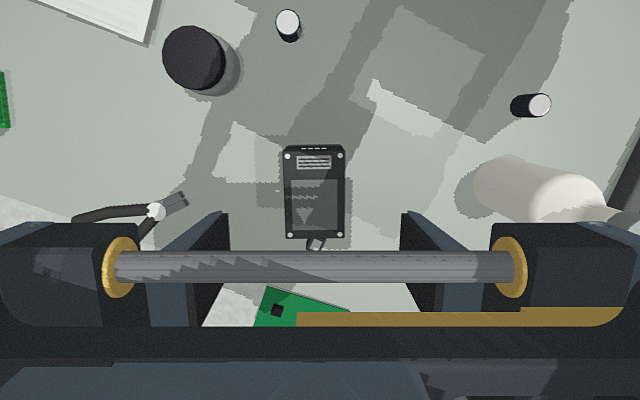

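Pack F is square under the jaws, columns 285–345, rows 148–238; the jaws clear its relay and the cutters.

```bash
python3 -m handwheel '[[0,45,-1,0,0,0,91],[0,90,-1,0,0,0,91],[0,130,-1,0,0,0,91],[0,150,-1,0,0,0,91],[0,156.5,-1,0,0,0,91],[0,156.5,-1,0,0,0,50],[0,156.5,-1,0,0,0,50],[0,156.5,-1,0,0,0,50],[0,156.5,-1,0,0,0,50],[0,156.5,-1,0,0,0,50]]' 25; python3 -m handwheel '[[0,-15,0,0,0,0,50],[0,-50,0,0,0,0,50],[0,-80,0,0,0,0,50],[0,-82,0,0,0,0,50],[0,-82,0,0,0,0,50]]'; python3 -c "
from h import *
go([.5275,-.273,.125],0)"
```

```text
time: 20.85
eef_pos: [0.6633, -0.0247, 0.0437]
orientation: [0.697, 0.126, -0.125, -0.695]
force: [-1.0, -0.5, 6.8]
gripper_width: 0.054
time: 21.35
eef_pos: [0.6636, -0.0245, 0.1272]
orientation: [0.697, 0.126, -0.124, -0.695]
force: [-0.2, -0.1, -2.5]
gripper_width: 0.054
shift [-214.1    2.4 -185.5] turn [0.004 0.356 0.004] t 21.35 F [-0.23 -0.09 -2.46]
```

```bash
python3 -m handwheel '[[-30,0,-28,0,0.1,0,50],[-65,0,-58,0,0.2,0,50],[-100,0,-88,0,0.3,0,50],[-135,0,-118,0.004,0.356,0.004,50],[-170,0,-148,0.004,0.356,0.004,50],[-200,0,-172,0.004,0.356,0.004,50],[-214,0,-185,0.004,0.356,0.004,50],[-214,0,-185,0.004,0.356,0.004,50],[-214,0,-185,0.004,0.356,0.004,50]]';  python3 -c "
from h import *
print(state()['force']);go([.5275,-.273,.0475],0);print(state()['force']); cam('top')
print(state()['force'])"
```

```text
time: 22.25
eef_pos: [0.5269, -0.2722, 0.1267]
orientation: [-0.707, 0.001, 0.0, 0.708]
force: [0.2, 0.3, -0.4]
gripper_width: 0.0542
[ 0.18866253  0.31255179 -0.41322762]
shift [ 0.7 79.2 -0.9] turn [-0.001 -0.001 -0.002] t 22.25 F [ 0.19  0.31 -0.41]
[ 0.18866253  0.31255179 -0.41322762]
[ 0.48573839  1.01799302 -1.26797533]
```

Readings around −0.4 to −1.3 N: F is the other empty shell. Setting it down.

```bash
python3 -m handwheel '[[0,35,-1,0,0,0,50],[0,60,-1,0,0,0,50],[0,72,-1,0,0,0,50],[0,77,-1,0,0,0,50],[0,79,-1,0,0,0,50],[0,80,-1,0,0,0,50],[0,80.7,-1,0,0,0,50],[0,80.7,-1,0,0,0,50]]'
```

```text
time: 23.1
eef_pos: [0.5275, -0.2728, 0.0468]
orientation: [-0.707, 0.0, 0.0, 0.707]
force: [0.2, -0.2, -0.0]
gripper_width: 0.0541
```

```bash
python3 -m handwheel '[[0,0.5,0,0,0,0,50],[0,0.9,0,0,0,0,50],[0,0.9,0,0,0,0,50]]'; python3 -m handwheel '[[0,0,0,0,0,0,74],[0,0,0,0,0,0,74],[0,0,0,0,0,0,74],[0,-20,0,0,0,0,74],[0,-65,0,0,0,0,74],[0,-110,0,0,0,0,74],[50,-150,30,0,0,0,74],[90,-160,40,0,0,0,74],[100,-160,40,0,0,0,74],[100,-160,40,0,0,0,74]]';  python3 -c "
from h import *
save('wrist','w6')
f=save('top','top2')[140:280,160:480]
cv2.imwrite('pics/top2c.png',np.clip(255*(cv2.resize(f,None,fx=2.5,fy=2.5,interpolation=cv2.INTER_CUBIC)/255.)**.6,0,255).astype(np.uint8))
"
```

```text
time: 23.4
eef_pos: [0.5278, -0.2729, 0.0466]
orientation: [-0.707, -0.0, -0.0, 0.707]
force: [-1.0, 1.9, 9.6]
gripper_width: 0.0537
time: 24.4
eef_pos: [0.6305, -0.2321, 0.2074]
orientation: [0.707, 0.002, 0.0, -0.707]
force: [-0.2, -0.1, 0.8]
gripper_width: 0.0739
```

View pics/w6.png

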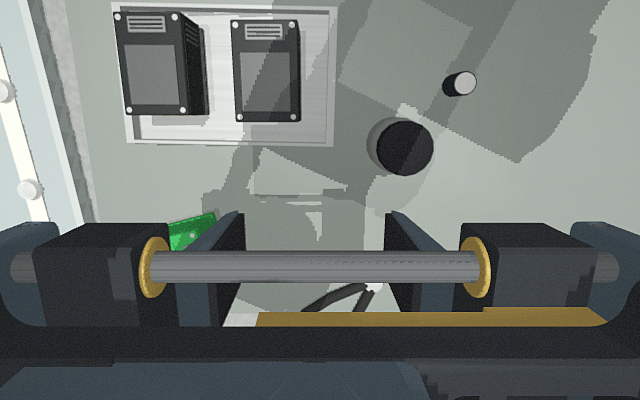

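View pics/top2c.png

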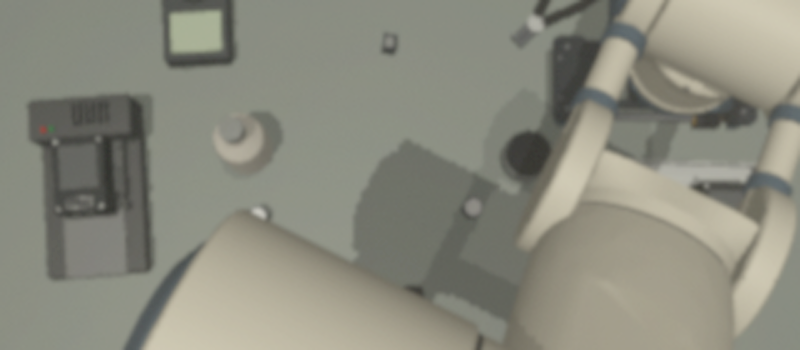

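```bash
python3 -c "
from h import *
for u,v in [(127,143),(333,145),(338,7)]: print(pt('w6',u,v,.018)[:2])
print([pt('w6',u,v,.063)[:2].round(4) for u,v in [(128,110),(188,114),(115,15),(178,15),(238,119),(300,122),(232,22),(297,22)]])
s=state();print(s['time'],s['force'])
close_job()"
```

```text
[ 0.59373433 -0.41854062]
[ 0.59507564 -0.21454833]
[ 0.47142132 -0.21206825]
[array([ 0.5623, -0.3893]), array([ 0.5654, -0.3393]), array([ 0.4899, -0.3901]), array([ 0.4898, -0.3405]), array([ 0.5694, -0.2975]), array([ 0.5717, -0.2452]), array([ 0.4947, -0.2984]), array([ 0.4945, -0.247 ])]
24.5 [ 0.06333393 -0.11699089 -0.41963824]
the job is handed in; nothing more can be done
```

The full pack is home in the charger and both empty shells are in the tray. The job was handed in at about 24.5 s of the 72 s allowed; no verdict was reported.

- **Weighing:** the pack nearest the charger was the full one, at about 4.3 N in three of four readings (3.3 N in the other, taken just after a move). The one on the tray side weighed about 1.1 N. The far one, by the relay, read 2.5, 0.4 and 1.3 N, so its readings are noisy. I took it as empty mostly because the full pack was already found.
- **Charger:** the full pack slid in nose first under the rails without binding. It met the shutter's drag at about 7 N, then stopped, and the force rose to 20 N with no further movement. A close picture showed its nose flush against the stop.
- **Tray:** both shells met the floor at the same height, the one expected for foot down on the tray floor, and were released there. The last wrist picture shows them upright, side by side and clear of the walls.
- **Bystanders:** everything in view in the last pictures stands where it did, including the relay, caps, jar, bottle and meter. The arm hid the screwdriver and part of the near bench in the last top view, so those I did not check again.
- **Disagreement:** the tray measured about 204 mm wide in the images against the 196 mm given. The shells' wall clearance of about 20 mm covers that.

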